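# Gather the milling balls in the tote's corner

### The job

Pour all six porcelain milling balls from the steel scoop into the grey tote and stand the empty scoop upright back on the bench. Then raise the tote by its grip fin by about 10 cm, the opposite corner staying down on the bench, so that all the balls run together into that low corner, and finish while still holding the tote tilted and still like this. Leave the other things on the bench where they are.

Things in the scene. Friction and masses are not known exactly. Their poses are not given: they have to be found in the camera images.
- tote: Open grey plastic tote, outer 190 (x) x 150 (y) x 45 mm high, walls and floor 5 mm, about 0.35 kg, loose. Origin: centre of its underside, z up. A grip fin, rigidly part of it, stands outside its (-x, -y) corner: upright plate 12 mm thick, 50 mm long in line with the diagonal, top 85 mm, outer end 163 mm from the origin. Opposite outer bottom corner at (95, 75, 0) mm: the tote pivots there.
- tote_grip (a point): Middle of the grip fin, at (-110, -87, 68) mm in the tote's frame, on the diagonal through the tote's origin (38.3 deg from the tote's x axis). Take the fin here from above, fingers on its two flat faces, closing level and square to the diagonal. Axes as the tote's.
- tote_corner (a point): The tote's inside floor corner diagonally opposite the grip fin, at (90, 70, 5) mm in the tote's frame.
- scoop: Steel scoop, a rectangular cup: 56 mm wide (y), parallel upright side walls 45 mm high, x from -52 to +65 mm, about 0.2 kg. Origin: on its underside below the middle of the side walls, near the balance point; z up. Floor 4 mm thick, back wall at -x. Its +x front is a 30 deg ramp from x = 25 up to an open lip at x = 65, 27 mm high: dipped 50 deg or more it pours. Hold it across the side walls.
- ball0: White porcelain milling ball, 22 mm diameter, 14 g, one of six alike lying in the scoop at the start. Origin: its centre.
- ball1: White porcelain milling ball, 22 mm diameter, 14 g, one of six alike lying in the scoop at the start. Origin: its centre.
- ball2: White porcelain milling ball, 22 mm diameter, 14 g, one of six alike lying in the scoop at the start. Origin: its centre.
- ball3: White porcelain milling ball, 22 mm diameter, 14 g, one of six alike lying in the scoop at the start. Origin: its centre.
- ball4: White porcelain milling ball, 22 mm diameter, 14 g, one of six alike lying in the scoop at the start. Origin: its centre.
- ball5: White porcelain milling ball, 22 mm diameter, 14 g, one of six alike lying in the scoop at the start. Origin: its centre.
- vase: Bystander: grey unfired vase, 92 mm wide, 155 mm tall. Origin: centre of its underside.
- jar: Bystander: glaze jar, 68 mm wide, 95 mm tall. Origin: centre of its underside.
- bowl: Bystander: small bowl, 80 mm wide, 36 mm tall. Origin: centre of its underside.
- mug: Bystander: mug, 80 mm wide, 85 mm tall, handle to its +y. Origin: centre of its underside.
- rib: Bystander: flat wooden shaping rib, 90 x 50 x 8 mm. Origin: centre of its underside.
- spatula: Bystander: spatula lying along its x axis. Origin: centre of its underside.
Not all that is in view belongs to the job. Of the things like the scoop, leave any that is yellow; of the rest the smaller one is meant.

How it is judged:
By the outcome, as a careful person would: the job done as asked, in the order asked, and still so for the second after the job is handed in, while the arm keeps its last pose, push and grip.
It also fails if it takes over 64 s, if anything falls off the work surface, if the arm or the gripper's body presses on something with over 40 N, if the wrist force passes 120 N, or if a joint passes its speed limit or range.

### The arm

A 7-joint arm with a two-finger parallel gripper is mounted at the origin on the work surface. World frame = base frame: x ahead of the robot, y to its left, z up, the work surface at z = 0. Lengths are in m, angles in rad, forces in N, time in s.
With the tool pointing down it reaches from about 0.4 to 0.85 m from the base axis. Payload 10.4 kg.
Tool frame: the origin (TCP) lies between the finger pads; the fingertips stand 19 mm ahead of it and the grasp point (between the pads) is the TCP (manip.tip_reach is the z of the fingertips in the tool frame, in m); z points along the fingers, y is the direction in which the jaws open and shut (so a half turn about z gives the same grasp; the last joint's range is limited). The gripper opens to 85 mm and grips with 20 to 120 N. Pads are 22 mm wide; open, the fingers measure 114 mm over their backs; the gripper's body (76 mm by 85 mm) begins 54 mm behind the grasp point. The pads swing forward as they close: fully open they stand 13 mm farther back than shut.
Start: joints at [-1.164, 0.332, -0.065, 1.46, 0.022, 1.35, -0.088], TCP at [0.26, 0.568, 0.25] pointing down, gripper open.
Joint ranges: [-2.6, 2.6], [-0.5, 2.12], [-1.47, 1.34], [0.16, 2.42], [-1.27, 4.41], [0.06, 2.06], [-2.6, 2.6]. Speed limits (rad/s): [2.22, 2.22, 2.79, 2.79, 3.14, 3.14, 3.14].

### API

Orientations are given as a unit quaternion [x, y, z, w].
In Python, from workcell import sensors, cams, manip gives the robot as it stands.
- The arm moves only by the shell command python3 -m jog 'ROWS' [FORCE]. ROWS is JSON, a list of rows, each a list of 3 entries, a list of its own where there are three numbers: the shift along the world's x, y, z in m, then the turn, a rotation vector about the world's x, y, z in rad, then the opening in per cent of the stroke, from 0 (shut) to 100 (fully open). In form: [[[dx, dy, dz], [wx, wy, wz], grip], ...]. A call has 1 to 5 rows; each row shifts and turns the pose as measured when the row begins; what a row does not reach is not made up. A row lasts 1/8 s, in which the tool goes at most 62.5 mm and 10.7 degrees, less where a joint would pass 70% of its speed; a pose out of reach is approached as far as the arm can. A call with a gripper value outside its range is refused whole. The fingers move at their own pace and stop on an object; FORCE is the grip in N (left out, the last holds). Time passes only in rows, so rows that do not move let the fingers close. It gives the time, the measured TCP pose, the force and the opening at its end, in the units of the state.
- sensors.get_obs(): the state, without advancing time (a new reading comes with each control period).
- cams.camera(name): name is "side" or "top" or "wrist"; returns (picture, depth): 420x560x3 uint8, red, green, blue; 420x560 float32, m along the optical axis (not along the pixel's ray), 0 where there is no reading.
- cams.camera_model(name): a dict with "intrinsics" (3x3 intrinsics, pixels), "k1" (the pictures are not rectified: a ray, as slopes to the right and down, at radius r is drawn at 1 + k1 r^2 times it, then the intrinsics apply), "view" (4x4, takes a point from world to camera coordinates). Camera axes: x right, y down, z forward; pixel columns grow to the right and rows downward; lengths in m; the calibration is good to about 2 mm. A picture is of the moment at which its call begins: read the wrist's pose just before it. camera_model takes no time and is no camera call; for the wrist camera it gives the pose at the moment of the call.
- manip.hand_in(): hands the job in, once; it reports no verdict.
The state is a dict: "clock": time; "joint_pos": joint angles; "joint_velocities": joint speeds; "tau": joint torques, N m; "position": TCP position; "ee_rot": TCP orientation; "ft_force": force on the tool from outside, world axes, zero at the start; "torque": the same for the moment, N m; "grip_width": opening from 0.0 (shut) to 1.0 (fully open).
Only numpy, scipy, OpenCV 4.12 (cv2) and the standard library are available. Lean on these libraries where they do the work, as an engineer would, in place of code of your own. Each camera call takes 0.05 s, during which the arm holds its last target.

## Working session

There is one attempt and no reset: what is moved stays moved. The work goes in short steps, Python scripts to look and compute and a shell command to move; the robot and the scene stay as the last step left them, time stands still between calls to the robot, and variables do not carry over. Pictures are saved under pics/ and viewed, and the job is handed in when it is done.

```bash
ls; mkdir -p pics
cat > h.py <<'E'
import numpy as np, cv2
from workcell import sensors, cams, manip
def snap(n,f):
    p,d=cams.camera(n); cv2.imwrite('pics/'+f+'.png',p[:,:,::-1]); np.savez('pics/'+f+'.npz',p=p,d=d,K=cams.camera_model(n)['intrinsics'],k1=cams.camera_model(n)['k1'],V=cams.camera_model(n)['view']); return p,d
def load(f):
    return np.load('pics/'+f+'.npz')
def rays(z,uv):
    K=np.array(z['K']);k=float(z['k1']);uv=np.atleast_2d(np.array(uv,float))
    dist=np.array([k,0,0,0,0.])
    xy=cv2.undistortPoints(uv.reshape(-1,1,2),K,dist).reshape(-1,2)
    V=np.array(z['V']);R=V[:3,:3];t=V[:3,3]
    return -R.T@t, np.c_[xy,np.ones(len(xy))]@R
def onplane(z,uv,h):
    c,d=rays(z,uv); return c+d*((h-c[2])/d[:,2])[:,None]
def cloud(z):
    d=z['d'];H,W=d.shape
    u,v=np.meshgrid(np.arange(W),np.arange(H))
    c,r=rays(z,np.c_[u.ravel(),v.ravel()]); P=c+r*d.ravel()[:,None]; P[d.ravel()==0]=np.nan
    return P.reshape(H,W,3)
E
python3 - <<'E'
from h import *
for n in ['top','side','wrist']: 
    snap(n,n+'0'); m=cams.camera_model(n); print(n,np.round(m['intrinsics'],1),m['k1'],np.round(m['view'],3))
o=sensors.get_obs()
print({k:np.round(v,3) for k,v in o.items()}, manip.tip_reach)
E
```

```text
pics
top [[421.9   0.  278.1]
 [  0.  421.9 204.8]
 [  0.    0.    1. ]] 0.037878688890769646 [[-0.023 -1.    -0.016 -0.036]
 [-0.997  0.024 -0.077  0.557]
 [ 0.077  0.014 -0.997  1.137]
 [ 0.     0.     0.     1.   ]]
side [[520.4   0.  278.1]
 [  0.  520.4 216.3]
 [  0.    0.    1. ]] -0.06144142946470779 [[-1.     0.013 -0.013  0.543]
 [ 0.018  0.769 -0.639  0.062]
 [ 0.002 -0.64  -0.769  1.404]
 [ 0.     0.     0.     1.   ]]
wrist [[298.5   0.  276.1]
 [  0.  298.5 208. ]
 [  0.    0.    1. ]] 0.01656153551264826 [[ 0.417  0.909 -0.002 -0.625]
 [ 0.878 -0.402  0.258 -0.033]
 [ 0.234 -0.109 -0.966  0.379]
 [ 0.     0.     0.     1.   ]]
{'clock': np.float64(0.15), 'joint_pos': array([-1.164,  0.333, -0.065,  1.461,  0.022,  1.35 , -0.088]), 'joint_velocities': array([-0.001, -0.004, -0.   , -0.004,  0.   , -0.001, -0.002]), 'tau': array([ 1.0000e-03, -6.2583e+01,  4.9000e-02, -3.9185e+01,  1.6000e-02,
        7.0000e-03, -0.0000e+00]), 'position': array([0.26 , 0.568, 0.25 ]), 'ee_rot': array([ 0.213,  0.977, -0.001, -0.   ]), 'ft_force': array([0.736, 0.09 , 0.104]), 'torque': array([ 0.027,  0.021, -0.039]), 'grip_width': np.float64(1.0)} 0.019
```

View pics/top0.png

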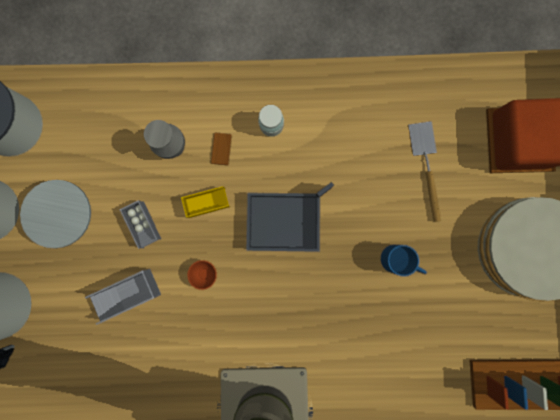

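View pics/side0.png

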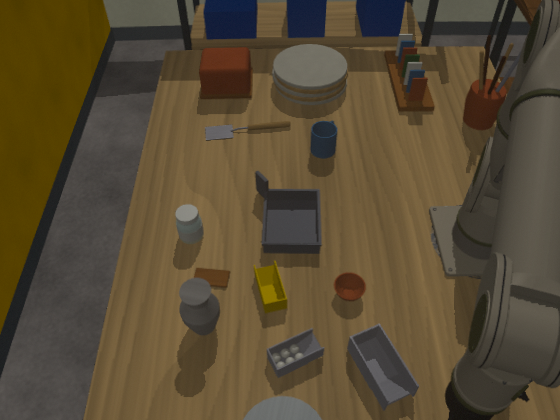

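The top view shows the ball-filled scoop at about (140,223), with a larger empty one at (124,295) and the yellow one at (205,202). The tote is at (284,222) and its fin at (325,188). The side view agrees. Next I'll measure the poses.

Run:
```python
from h import *
z=load('top0');p=z['p'];P=cloud(z)
a=cv2.resize(p[185:260,100:180],None,fx=8,fy=8,interpolation=2)
b=cv2.resize(p[170:265,235:345],None,fx=6,fy=6,interpolation=2)
cv2.imwrite('pics/za.png',a[:,:,::-1]);cv2.imwrite('pics/zb.png',b[:,:,::-1])
for n,(r0,r1,c0,c1) in dict(scoop=(195,252,112,165),tote=(175,260,240,340)).items():
    Q=P[r0:r1,c0:c1]; 
    print(n)
    m=Q[...,2]
    print(np.nanpercentile(m,[1,5,50,95,99]))
    rim=(m>(0.036 if n=='scoop' else 0.038)).astype(np.uint8)
    cnt=Q[rim>0]
    pts=cnt[:,:2].astype(np.float32)
    r=cv2.minAreaRect(pts*1000); print(r, np.round(cv2.boxPoints(r)),len(pts))
    if n=='tote':
        f=Q[(m>0.06)]; print('fin',len(f),f.mean(0),f[:,2].max())
        lo=Q[(m>0.038)&(m<0.05)]; 
        r=cv2.minAreaRect(lo[:,:2].astype(np.float32)*1000);print(r,np.round(cv2.boxPoints(r)))
```

```text
scoop
[-0.0056381  -0.00386798  0.00096549  0.0405946   0.04611238]
((512.3621826171875, 328.17047119140625), (116.30120086669922, 56.967254638671875), 25.390888214111328) [[448. 329.]
 [472. 278.]
 [577. 327.]
 [553. 379.]] 204
tote
[-0.00570667 -0.00383474  0.00188274  0.04384506  0.07873561]
((520.8299560546875, -77.2225341796875), (225.9939422607422, 180.63568115234375), 87.880126953125) [[ 426. -187.]
 [ 607. -193.]
 [ 615.   32.]
 [ 435.   39.]] 851
fin 98 [ 0.58917864 -0.17197587  0.08181498] 0.08791495145773531
((513.9263305664062, -73.91057586669922), (219.8852996826172, 166.5928192138672), 87.880126953125) [[ 427. -181.]
 [ 593. -187.]
 [ 601.   33.]
 [ 435.   39.]]
```

View pics/za.png

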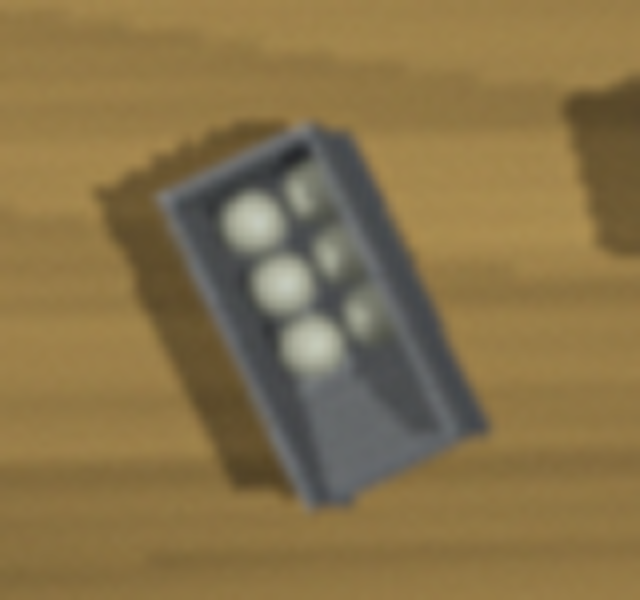

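View pics/zb.png

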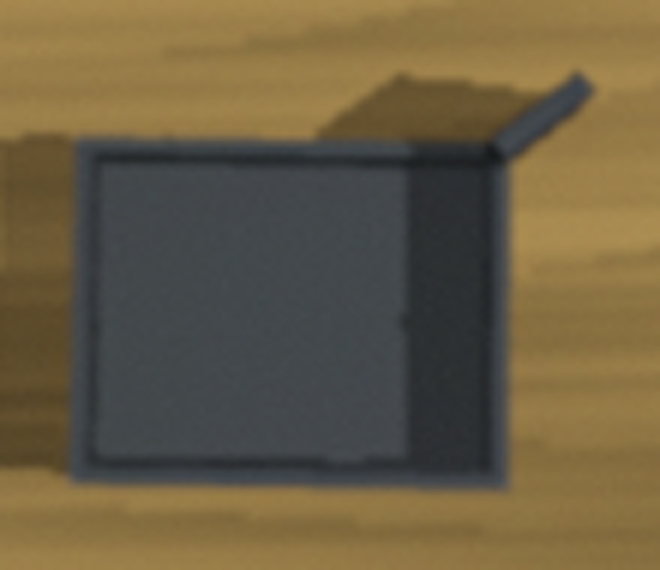

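View pics/wrist0.png

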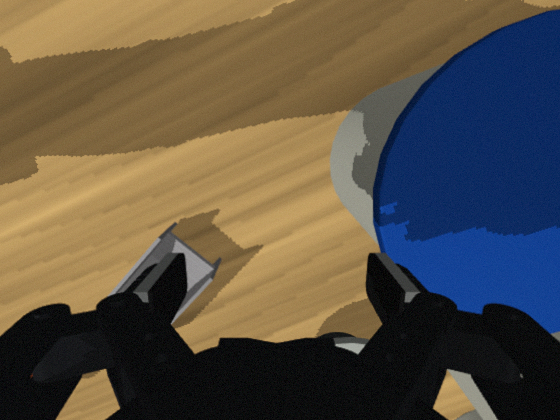

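Run:
```python
from h import *
z=load('top0')
s=np.array([(300,125),(165,195),(310,505),(455,437)])/8+[100,185]-0.5
t=np.array([(78,140),(505,145),(508,488),(72,483)])/6+[235,170]-0.5
print(np.round(onplane(z,s,.045)*1000)); T=onplane(z,t,.045);print(np.round(T*1000),np.round(T.mean(0)*1000))
f=np.array([(495,150),(582,85)])/6+[235,170]-0.5
print('fin',np.round(onplane(z,f,.085)*1000))
# others
for n,uv,h in [('vase',(158,133),.155),('jar',(271,113),.095),('bowl',(202,274),.036),('yellow',(205,202),.04),('big',(124,295),.05)]:
    print(n,np.round(onplane(z,uv,h)*1000))
# side view refine: depth cloud tote
S=load('side0');P=cloud(S);Q=P[180:260,250:330].reshape(-1,3)
lo=Q[(Q[:,2]>.038)&(Q[:,2]<.052)&(Q[:,0]<.59)]
r=cv2.minAreaRect(lo[:,:2].astype(np.float32)*1000);print('side tote',r)
f=Q[(Q[:,2]>.06)];print('fin side',f.mean(0),f.min(0),f.max(0))
Q=P[325:380,260:330].reshape(-1,3);lo=Q[(Q[:,2]>.038)&(Q[:,2]<.052)]
r=cv2.minAreaRect(lo[:,:2].astype(np.float32)*1000);print('side scoop',r)
```

```text
[[575. 331.  45.]
 [553. 376.  45.]
 [448. 327.  45.]
 [469. 279.  45.]]
[[ 588.   33.   45.]
 [ 581. -159.   45.]
 [ 428. -155.   45.]
 [ 435.   38.   45.]] [508. -61.  45.]
fin [[ 575. -151.   85.]
 [ 602. -189.   85.]]
vase [[729. 241. 155.]]
jar [[790. -37.  95.]]
bowl [[373. 159.  36.]]
yellow [[566. 149.  40.]]
big [[325. 362.  50.]]
side tote ((509.91680908203125, -63.44702911376953), (209.30584716796875, 167.01123046875), 87.67347717285156)
fin side [ 0.57862687 -0.15601521  0.07201254] [ 0.56819251 -0.17414933  0.06008753] [ 0.5942123  -0.14511019  0.0859102 ]
side scoop ((508.5035095214844, 327.68072509765625), (117.46792602539062, 59.913997650146484), 26.142492294311523)
```

```bash
python3 - <<'E'
from h import *
P=cloud(load('top0'))
for uv in [(55,213),(10,120),(10,300),(3,210)]: print(uv,np.round(P[uv[1],uv[0]],3))
E
python3 -m jog '[[[0.03,-0.03,0],[0,0,0.1],100],[[0.04,-0.04,0],[0,0,0.15],100]]'; python3 -c "
from h import *
o=sensors.get_obs();print(np.round(o['joint_pos'],2),o['clock'])"
```

```text
(55, 213) [0.544 0.534 0.072]
(10, 120) [0.773 0.61  0.141]
(10, 300) [0.325 0.635 0.085]
(3, 210) [0.556 0.674 0.063]
clock: 0.4
position: [0.327, 0.4993, 0.2485]
ee_rot: [0.082, 0.997, -0.001, -0.001]
ft_force: [1.4, 0.4, 0.3]
grip_width: 0.999
[-1.02  0.27 -0.06  1.54  0.01  1.33  0.33] 0.4
```

```bash
python3 -m jog '[[[0.04,-0.035,0],[0,0,0.15],100],[[0.04,-0.035,0],[0,0,0.15],100],[[0.04,-0.035,0],[0,0,0.15],100],[[0.04,-0.035,-0.02],[0,0,0.15],100],[[0.03,-0.03,-0.03],[0,0,0.03],100]]'; python3 -c "
from h import *
from scipy.spatial.transform import Rotation as R
snap('wrist','w1')
o=sensors.get_obs();print(np.round(o['joint_pos'],2),o['clock']);M=R.from_quat(o['ee_rot']).as_matrix();print(M.round(3),np.degrees(np.arctan2(M[1,1],M[0,1])))"
```

```text
clock: 1.02
position: [0.5235, 0.3227, 0.1989]
ee_rot: [-0.242, 0.97, -0.001, 0.001]
ft_force: [1.2, 0.5, 0.1]
grip_width: 0.996
[-0.64  0.34  0.03  1.57 -0.    1.24  1.44] 1.075
[[-0.886 -0.463 -0.001]
 [-0.463  0.886 -0.008]
 [ 0.004 -0.007 -1.   ]] 117.61370234393968
```

View pics/w1.png

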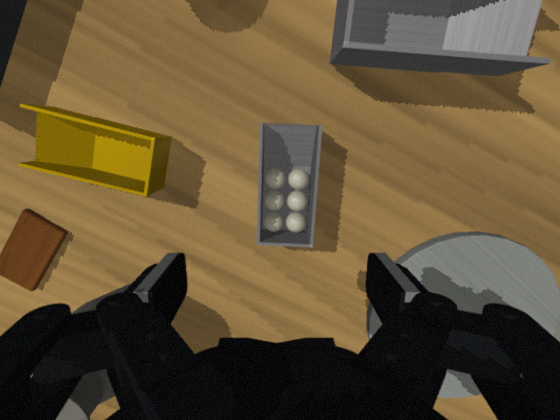

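The wrist view shows the scoop with its lip up-image. The rim corners are about (263,124), (321,124), (313,247) and (258,245).

Run:
```python
from h import *
z=load('w1');P=cloud(z)
C=onplane(z,[(263,124),(321,124),(313,246),(258,245)],.045);print(np.round(C*1000),C.mean(0))
d=(C[0]+C[1]-C[2]-C[3])[:2];print(np.degrees(np.arctan2(d[1],d[0])), np.linalg.norm(d)/2); u=d/np.linalg.norm(d)
Q=P[115:255,245:335].reshape(-1,3);lo=Q[(Q[:,2]>.04)&(Q[:,2]<.052)]
r=cv2.minAreaRect(lo[:,:2].astype(np.float32)*1000);print(r,len(lo))
print('orig',C.mean(0)[:2]-.0065*u, sensors.get_obs()['position'])
```

```text
[[471. 273.  45.]
 [447. 318.  45.]
 [550. 368.  45.]
 [574. 320.  45.]] [0.51052207 0.31963569 0.045     ]
-154.79643831650716 0.11429593402104911
((511.62725830078125, 319.4703674316406), (117.4292984008789, 55.87114334106445), 25.189193725585938) 527
orig [0.51640327 0.32240362] [0.5262091  0.31565055 0.1940164 ]
```

```bash
python3 -m jog '[[[-0.01,0.015,-0.04],[0,0,-0.04],100],[[0,0,-0.02],[0,0,0],100],[[0,0,0],[0,0,0],100]]'
python3 - <<'E'
from h import *
from scipy.spatial.transform import Rotation as R
print(sensors.get_obs()['position'])
snap('wrist','w2')
o=sensors.get_obs();M=R.from_quat(o['ee_rot']).as_matrix();print(o['position'],np.degrees(np.arctan2(M[1,1],M[0,1])))
P=cloud(load('w2'))
Q=P[60:300,200:360].reshape(-1,3);lo=Q[(Q[:,2]>.04)&(Q[:,2]<.052)]
r=cv2.minAreaRect(lo[:,:2].astype(np.float32)*1000);print(r,len(lo))
a=np.radians(-154.8);print('orig',np.array(r[0])-6.5*np.array([np.cos(a),np.sin(a)]))
E
```

```text
clock: 1.45
position: [0.5166, 0.3282, 0.1308]
ee_rot: [-0.216, 0.976, -0.005, -0.003]
ft_force: [-0.1, -0.8, 0.4]
grip_width: 0.997
[0.51661496 0.32818252 0.13079838]
[0.51681    0.32875132 0.13173206] 114.97493635884015
((509.9898986816406, 328.1567687988281), (117.73344421386719, 56.20381546020508), 25.677841186523438) 2012
orig [515.87127452 330.92433419]
```

View pics/w2.png

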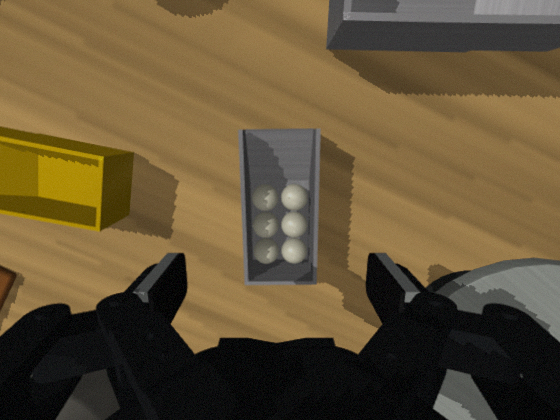

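```bash
python3 -m jog '[[[-0.001,0.002,-0.04],[0.005,0.005,0.01],100],[[0,0,-0.035],[0,0,0],100],[[0,0,-0.02],[0,0,0],100],[[0,0,-0.005],[0,0,0],100],[[0,0,0],[0,0,0],100]]'; python3 -m jog '[[[0,0,-0.001],[0,0,0],60],[[0,0,0],[0,0,0],50],[[0,0,0],[0,0,0],40],[[0,0,0],[0,0,0],40],[[0,0,0],[0,0,0],40]]' 60
```

```text
clock: 2.12
position: [0.5188, 0.334, 0.0362]
ee_rot: [-0.222, 0.975, 0.001, 0.001]
ft_force: [0.5, 0.5, 0.7]
grip_width: 1.002
clock: 2.75
position: [0.5199, 0.3344, 0.0378]
ee_rot: [-0.221, 0.975, 0.001, 0.002]
ft_force: [1.1, 0.4, -3.2]
grip_width: 0.645
```

```bash
python3 -m jog '[[[0,0,0],[0,0,0],100],[[0,0,0],[0,0,0],100],[[-0.003,-0.002,-0.012],[0,0,0],100],[[0,0,-0.006],[0,0,0],100],[[0,0,0],[0,0,0],100]]'; python3 -c "
from h import *
snap('wrist','w3')"
```

```text
clock: 3.38
position: [0.5169, 0.3325, 0.0189]
ee_rot: [-0.221, 0.975, 0.002, 0.002]
ft_force: [-0.0, -0.3, -0.1]
grip_width: 1.003
```

View pics/w3.png

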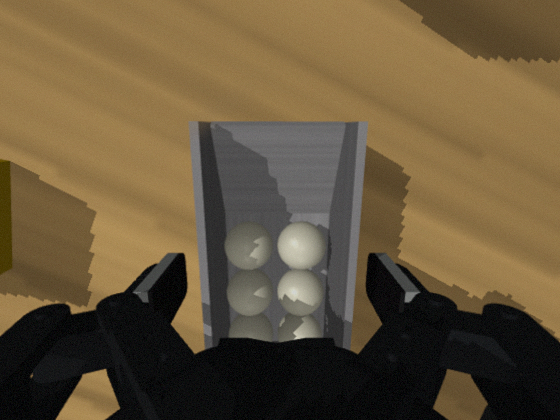

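The fingers straddle both walls, centred on the scoop. I'll come up a few mm and close.

```bash
python3 -m jog '[[[0,0,0.005],[0,0,0],100],[[0,0,0],[0,0,0],60],[[0,0,0],[0,0,0],45],[[0,0,0],[0,0,0],45],[[0,0,0],[0,0,0],45]]' 60;  python3 -m jog '[[[0,0,0.01],[0,0,0],40],[[0,0,0.015],[0,0,0],40],[[0,0,0.02],[0,0,0],40],[[0,0,0.02],[0,0,0],40],[[0,0,0.02],[0,0,0],40]]'; python3 -c "
from h import *
snap('wrist','w4')"
```

```text
clock: 4.05
position: [0.5174, 0.333, 0.0253]
ee_rot: [-0.221, 0.975, 0.002, 0.003]
ft_force: [0.5, -0.2, 0.2]
grip_width: 0.646
clock: 4.68
position: [0.5161, 0.3319, 0.1141]
ee_rot: [-0.221, 0.975, 0.001, 0.001]
ft_force: [-0.2, 0.9, -3.2]
grip_width: 0.647
```

View pics/w4.png

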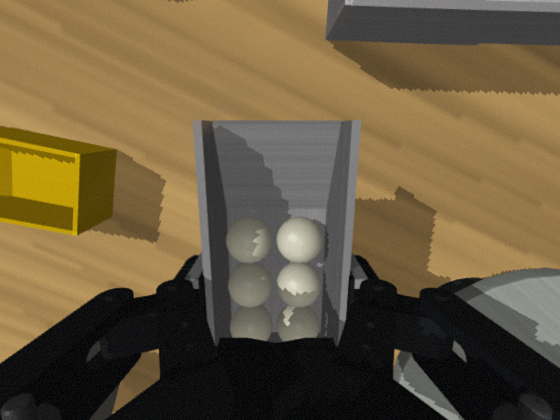

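```bash
python3 -m jog '[[[0,-0.01,0.03],[0,0,0],40],[[0.004,-0.025,0.02],[0,0,-0.05],40],[[0.006,-0.035,0],[0,0,-0.06],40],[[0.006,-0.04,0],[0,0,-0.06],40],[[0.006,-0.04,0],[0,0,-0.06],40]]';  python3 -m jog '[[[0.006,-0.04,0],[0,0,-0.06],40],[[0.006,-0.04,0],[0,0,-0.06],40],[[0.004,-0.04,0],[0,0,-0.05],40],[[0,-0.03,0],[0,0,-0.03],40],[[0,-0.02,0],[0,0,-0.01],40]]'; python3 -c "
from h import *
o=sensors.get_obs();print(np.round(o['joint_pos'],2))"
```

```text
clock: 5.35
position: [0.5387, 0.1742, 0.1679]
ee_rot: [-0.101, 0.995, 0.002, 0.003]
ft_force: [1.1, -0.1, -4.2]
grip_width: 0.651
clock: 5.98
position: [0.5499, -0.0182, 0.1619]
ee_rot: [0.022, 1.0, -0.001, -0.001]
ft_force: [0.8, 0.1, -3.3]
grip_width: 0.645
[-0.29  0.24  0.27  1.79 -0.07  1.13  1.53]
```

```bash
python3 -m jog '[[[0,-0.025,-0.01],[0,0,0.01],40],[[0.003,-0.012,-0.01],[0,0,0],40],[[0,0,0],[0,0,0],40],[[0,0,0],[0,0,0],40]]'; python3 -c "
from h import *
snap('wrist','w5');snap('side','s5')
o=sensors.get_obs();print(np.round(o['joint_pos'],2))"
```

```text
clock: 6.48
position: [0.5512, -0.0592, 0.1395]
ee_rot: [0.02, 1.0, -0.001, -0.002]
ft_force: [0.2, 0.3, -3.2]
grip_width: 0.645
[-0.23  0.27  0.29  1.8  -0.09  1.09  1.62]
```

View pics/w5.png

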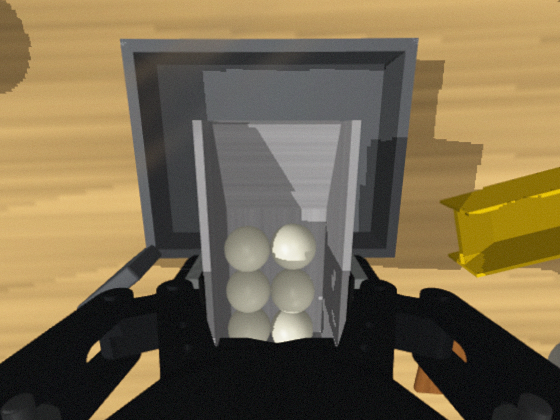

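View pics/s5.png

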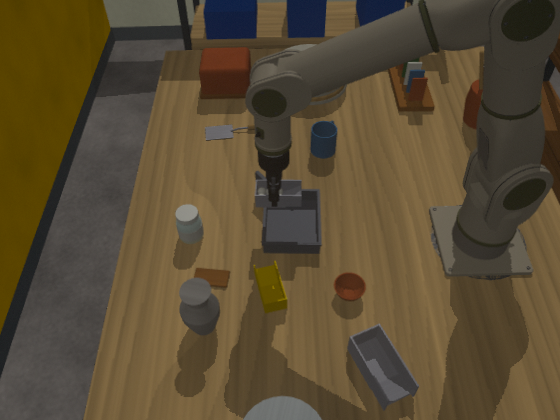

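```bash
python3 -m jog '[[[0,0,-0.004],[0,-0.1,0],40],[[0,0,-0.005],[0,-0.1,0],40],[[0,0,-0.006],[0,-0.1,0],40],[[0,0,-0.006],[0,-0.08,0],40],[[0,0,-0.005],[0,-0.04,0],40]]'; python3 -c "
from h import *
from scipy.spatial.transform import Rotation as R
o=sensors.get_obs();print(np.round(o['joint_pos'],2));M=R.from_quat(o['ee_rot']).as_matrix();print(M.round(2),np.degrees(np.arccos(-M[2,2])))"
```

```text
clock: 7.2
position: [0.553, -0.0538, 0.1153]
ee_rot: [0.016, 0.977, 0.005, 0.215]
ft_force: [0.4, -0.2, -3.5]
grip_width: 0.649
[-0.24  0.05  0.27  2.17 -0.06  0.49  1.61]
[[-0.91  0.03  0.42]
 [ 0.03  1.    0.  ]
 [-0.42  0.02 -0.91]] 24.785768829144374
```

Run:
```python
import numpy as np
from scipy.optimize import least_squares
D=[(-1.164,.333,-.065,1.461,.022,1.35,.26,.568,.25),(-.64,.34,.03,1.57,0,1.24,.526,.3157,.194),(-.23,.27,.29,1.8,-.09,1.09,.5512,-.0592,.1395),(-.24,.05,.27,2.17,-.06,.49,.553,-.0538,.1153)]
from scipy.spatial.transform import Rotation as R
def fk(q,p):
    h,L1,L2,L3=p[:4]
    s=-1
    A=R.from_euler('z',p[4]*1+s*q[0]);
    T=A*R.from_euler('y',q[1]);x=np.array([0,0,h])+T.apply([0,0,L1])
    T=T*R.from_euler('z',s*q[2])*R.from_euler('y',q[3]);x=x+T.apply([0,0,L2])
    T=T*R.from_euler('z',s*q[4])*R.from_euler('y',q[5]);return x+T.apply([0,0,L3])
f=lambda p:np.concatenate([fk(np.array(d[:6]),p)-d[6:] for d in D])
r=least_squares(f,[.3,.4,.4,.25,0]);print(r.x,np.abs(r.fun).max(),r.fun.round(3))
```

```text
[ 0.28040968  0.42801298  0.50119622  0.32167361 -0.07621069] 0.004497532491961463 [ 0.003  0.002  0.003  0.001 -0.004  0.002 -0.003  0.004 -0.003  0.
  0.002 -0.001]
```

```bash
cat > kin.py <<'E'
import numpy as np
from scipy.optimize import least_squares
from scipy.spatial.transform import Rotation as R
D=[(-1.164,.333,-.065,1.461,.022,1.35,-.088,.26,.568,.25,.213,.977,-.001,0),(-.23,.27,.29,1.8,-.09,1.09,1.62,.5512,-.0592,.1395,.02,1,-.001,-.002),(-.24,.05,.27,2.17,-.06,.49,1.61,.553,-.0538,.1153,.016,.977,.005,.215)]
lo=np.array([-2.6,-.5,-1.47,.16,-1.27,.06,-2.6]);hi=np.array([2.6,2.12,1.34,2.42,4.41,2.06,2.6])
def fk(q,p):
    T=R.from_euler('z',p[4]-q[0])*R.from_euler('y',q[1]);x=np.array([0,0,p[0]])+T.apply([0,0,p[1]])
    T=T*R.from_euler('z',p[5]-q[2])*R.from_euler('y',q[3]);x=x+T.apply([0,0,p[2]])
    T=T*R.from_euler('z',p[6]-q[4])*R.from_euler('y',q[5]);x=x+T.apply([0,0,p[3]])
    return x,T*R.from_euler('z',p[7]-q[6])
def res(p):
    o=[]
    for d in D:
        x,T=fk(np.array(d[:7]),p);o+=list(x-d[7:10])+list(.3*(R.from_quat(d[10:14]).inv()*T).as_rotvec())
    return np.array(o)
best=min((least_squares(res,[.28,.43,.5,.32,0,0,0,c]) for c in (-3,-1.5,0,1.5,3)),key=lambda r:r.cost)
p=best.x
def ik(x,Rt,seeds=12,rng=np.random.default_rng(0)):
    out=None
    q0s=[np.array([-.24,.3,.2,1.8,0,1.,1.])]+[rng.uniform(lo,hi) for _ in range(seeds)]
    for q0 in q0s:
        def f(q):
            X,T=fk(q,p);return np.r_[(X-x)*10,3*(Rt.inv()*T).as_rotvec()]
        r=least_squares(f,np.clip(q0,lo+.03,hi-.03),bounds=(lo+.02,hi-.02))
        if r.cost<1e-5:
            m=np.min(np.minimum(r.x-lo,hi-r.x))
            if out is None or m>out[1]: out=(r.x,m)
    return out
E
python3 - <<'E'
from kin import *
print(p.round(3),np.abs(best.fun).max())
for ang in (55,62):
  for yaw in range(0,360,30):
    # pour direction yaw; tool z tilts opposite
    a=np.radians(yaw);f=np.array([np.cos(a),np.sin(a),0]);t=np.radians(ang)
    lip=np.array([.508,-.061,.045]); tcp=lip-f*(.065*np.cos(t)+.002*np.sin(t))+np.array([0,0,.065*np.sin(t)])
    z=np.array([-f[0]*np.sin(t),-f[1]*np.sin(t),-np.cos(t)]); y=np.array([f[1],-f[0],0])
    for s in (1,-1):
        yy=y*s;Rt=R.from_matrix(np.c_[np.cross(yy,z),yy,z]);o=ik(tcp,Rt)
        if o: print(ang,yaw,s,tcp.round(3),o[0].round(2),round(o[1],2))
E
```

```text
[ 0.284  0.423  0.502  0.321 -0.017 -0.069  0.02   1.478] 0.008707820355020428
55 0 1 [ 0.469 -0.061  0.098] [ 0.    0.85  0.03  1.31  0.05  1.93 -1.55] 0.13
55 0 -1 [ 0.469 -0.061  0.098] [-0.06  0.86  0.13  1.31  0.    1.93  1.64] 0.13
55 30 1 [ 0.474 -0.08   0.098] [-0.63  0.98  0.75  1.42 -0.05  1.76 -0.9 ] 0.3
55 30 -1 [ 0.474 -0.08   0.098] [-0.52  0.9   0.56  1.42  0.07  1.76  2.13] 0.3
55 60 1 [ 0.489 -0.095  0.098] [-0.79  0.81  0.67  1.64  0.27  1.45 -0.77] 0.61
55 60 -1 [ 0.489 -0.095  0.098] [-0.32  0.67  0.05  1.64  0.62  1.57  2.1 ] 0.49
55 90 1 [ 0.508 -0.1    0.098] [-0.97  0.63  0.68  1.92  0.6   1.09 -0.71] 0.5
55 90 -1 [ 0.508 -0.1    0.098] [ 0.25  0.6  -0.74  1.92  1.22  1.54  2.06] 0.5
55 120 1 [ 0.527 -0.095  0.098] [ 0.12  0.33 -0.55  2.22  1.45  1.1  -0.93] 0.2
55 120 -1 [ 0.527 -0.095  0.098] [-1.14  0.43  0.78  2.22  1.07  0.74  2.37] 0.2
55 210 1 [ 0.542 -0.042  0.098] [-0.77  0.65  1.25  2.36  4.39  1.29 -2.52] 0.02
55 210 -1 [ 0.542 -0.042  0.098] [ 1.69  0.55 -1.32  2.36 -1.2   0.36  0.62] 0.06
55 240 -1 [ 0.527 -0.027  0.098] [ 1.29  0.53 -0.88  2.09 -
[... 1272 characters left out ...]
[-0.78  1.06  1.3   2.39  4.06  1.7   0.57] 0.03
62 240 1 [ 0.524 -0.033  0.102] [ 0.85  0.47 -0.33  2.08 -1.09  1.15 -2.35] 0.18
62 240 -1 [ 0.524 -0.033  0.102] [ 1.17  0.54 -0.67  2.08 -0.94  1.03  0.71] 0.33
62 270 1 [ 0.508 -0.029  0.102] [ 0.61  0.65 -0.16  1.75 -0.79  1.51 -2.31] 0.29
62 270 -1 [ 0.508 -0.029  0.102] [ 1.09  0.78 -0.76  1.75 -0.46  1.34  0.6 ] 0.67
62 300 1 [ 0.492 -0.033  0.102] [ 0.25  0.82  0.14  1.45 -0.65  1.87 -2.07] 0.19
62 300 -1 [ 0.492 -0.033  0.102] [ 0.98  1.04 -0.95  1.45 -0.04  1.68  0.57] 0.38
62 330 1 [ 0.48  -0.045  0.102] [ 0.68  1.07 -0.82  1.26  0.14  1.99 -2.28] 0.07
62 330 -1 [ 0.48  -0.045  0.102] [ 0.61  1.02 -0.68  1.26  0.06  1.98  0.93] 0.08
```

Tilting toward the robot runs joints 4 and 6 into their limits. My fitted kinematics shows that pouring toward +y (scoop yaw about 90°) leaves good margins, so I'll level the scoop, yaw −90° and pour that way. First a check on how far the camera overhangs.

```bash
python3 -m jog '[[[0,0,0.008],[0,0.1,0],40],[[0,0,0.008],[0,0.12,0],40],[[0,0,0.01],[0,0.12,0],40],[[-0.01,0,0.01],[0,0.1,-0.05],40],[[-0.012,0,0.01],[0,0,-0.1],40]]'
python3 - <<'E'
from h import *
from scipy.spatial.transform import Rotation as R
o=sensors.get_obs();V=np.array(cams.camera_model('wrist')['view']);c=-V[:3,:3].T@V[:3,3]
Rm=R.from_quat(o['ee_rot']);print('cam in tool',Rm.inv().apply(c-o['position']).round(3),Rm.as_matrix().round(3))
E
```

```text
clock: 7.82
position: [0.5287, -0.0484, 0.1625]
ee_rot: [0.09, 0.996, 0.002, -0.011]
ft_force: [-0.2, -0.2, -3.7]
grip_width: 0.647
cam in tool [ 0.065  0.    -0.124] [[-0.984  0.179 -0.022]
 [ 0.179  0.984  0.005]
 [ 0.023  0.001 -1.   ]]
```

```bash
python3 -m jog '[[[-0.005,-0.005,0],[0,0,-0.13],40],[[-0.005,-0.008,0],[0,0,-0.14],40],[[0,-0.008,0],[0,0,-0.14],40],[[0,-0.008,0],[0,0,-0.14],40],[[0,-0.008,0],[0,0,-0.14],40]]'; python3 -m jog '[[[0,-0.008,0],[0,0,-0.14],40],[[0,-0.008,0],[0,0,-0.14],40],[[0,0,-0.01],[0,0,-0.14],40],[[0,0,-0.01],[0,0,-0.1],40],[[0,0,0],[0,0,0],40]]'
cat > st.py <<'E'
from h import *
from scipy.spatial.transform import Rotation as R
o=sensors.get_obs();M=R.from_quat(o['ee_rot']).as_matrix();print(o['position'].round(4),'q',np.round(o['joint_pos'],2),'yangle',np.degrees(np.arctan2(M[1,1],M[0,1])).round(1),'tilt',np.degrees(np.arccos(-M[2,2])).round(1),'z',M[:,2].round(2))
E
python3 st.py
```

```text
clock: 8.45
position: [0.5201, -0.0808, 0.1652]
ee_rot: [0.428, 0.904, 0.007, -0.008]
ft_force: [0.9, -0.3, -2.9]
grip_width: 0.651
clock: 9.07
position: [0.5218, -0.0934, 0.1469]
ee_rot: [0.65, 0.76, 0.01, -0.005]
ft_force: [0.4, 0.0, -3.0]
grip_width: 0.649
[ 0.5218 -0.0934  0.1469] q [-0.31  0.22  0.46  1.86 -0.13  1.09  0.36] yangle 8.9 tilt 1.3 z [ 0.01  0.02 -1.  ]
```

```bash
python3 -m jog '[[[-0.007,-0.005,-0.005],[0,0,-0.11],40],[[-0.006,-0.005,-0.005],[-0.05,0,-0.06],40],[[0,0,-0.01],[-0.1,0,0],40],[[0,0,-0.01],[-0.1,0,0],40],[[0,0,-0.005],[-0.1,0,0],40]]'; python3 -m jog '[[[0,0,-0.005],[-0.08,0,0],40],[[0,0,0],[0,0,0],40]]'; python3 st.py
```

```text
clock: 9.7
position: [0.5114, -0.1031, 0.1157]
ee_rot: [0.699, 0.695, -0.113, 0.125]
ft_force: [0.2, 0.5, -3.8]
grip_width: 0.651
clock: 9.95
position: [0.5126, -0.0996, 0.1111]
ee_rot: [0.69, 0.693, -0.14, 0.154]
ft_force: [-0.2, -0.5, -3.2]
grip_width: 0.644
[ 0.5126 -0.0996  0.1111] q [-0.59  0.26  0.49  1.98  0.36  1.   -0.31] yangle 0.5 tilt 24.0 z [ 0.02 -0.41 -0.91]
```

```bash
python3 -m jog '[[[-0.002,0,-0.008],[-0.07,0,0],40],[[-0.002,0,-0.006],[-0.07,0,0],40],[[0,0,0],[-0.06,0,0],40],[[0,0,0],[-0.05,0,0],40],[[0,0,0],[-0.05,0,0],40]]'; python3 st.py; python3 -c "
from h import *
snap('side','s6');snap('top','t6')"
```

```text
clock: 10.58
position: [0.5111, -0.1006, 0.1008]
ee_rot: [0.66, 0.665, -0.239, 0.254]
ft_force: [0.8, -0.7, -2.9]
grip_width: 0.652
[ 0.5111 -0.1006  0.1008] q [-0.74  0.39  0.51  1.99  0.59  1.07 -0.61] yangle 0.8 tilt 40.9 z [ 0.02 -0.65 -0.76]
```

View pics/s6.png

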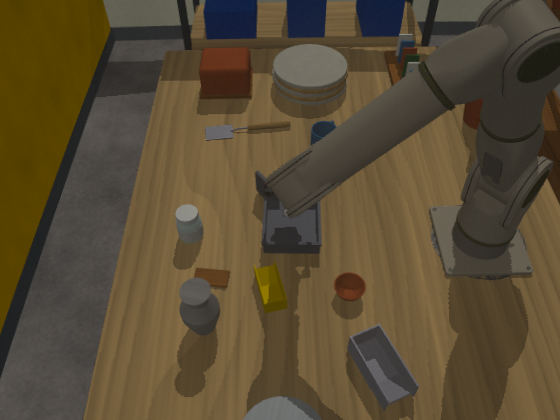

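```bash
python3 -m jog '[[[0,0,0],[-0.05,0,0],40],[[0,0,0],[-0.05,0,0],40],[[0,0,0],[-0.05,0,0],40],[[0,0,0.003],[-0.05,0,0],40],[[0,0,0.003],[-0.05,0,0],40]]'; python3 -m jog '[[[0,0,0.002],[-0.06,0,0],40],[[0,0,0.002],[-0.06,0,0],40],[[0,0,0.002],[-0.06,0,0],40],[[0,0,0],[-0.06,0,0],40],[[0,0,0],[0,0,0],40]]';python3 st.py; python3 -c "
from h import *
snap('side','s7');snap('wrist','w7');snap('top','t7')"
```

```text
clock: 11.3
position: [0.5118, -0.1004, 0.1077]
ee_rot: [0.622, 0.628, -0.324, 0.338]
ft_force: [0.9, 0.0, -2.9]
grip_width: 0.644
clock: 11.92
position: [0.5128, -0.0982, 0.114]
ee_rot: [0.572, 0.583, -0.4, 0.416]
ft_force: [-0.2, -0.9, -1.9]
grip_width: 0.647
[ 0.5128 -0.0982  0.114 ] q [-0.93  0.7   0.54  1.93  0.79  1.3  -0.89] yangle 1.4 tilt 70.5 z [ 0.03 -0.94 -0.33]
```

View pics/w7.png

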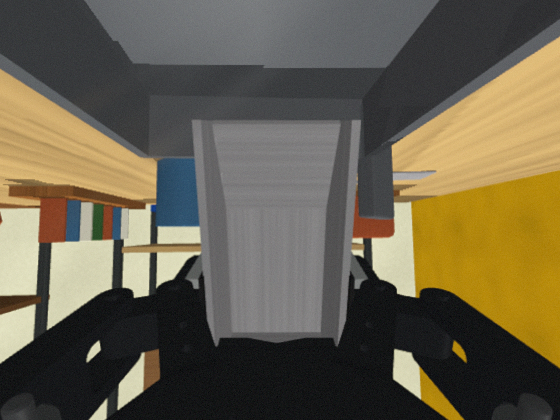

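View pics/t7.png

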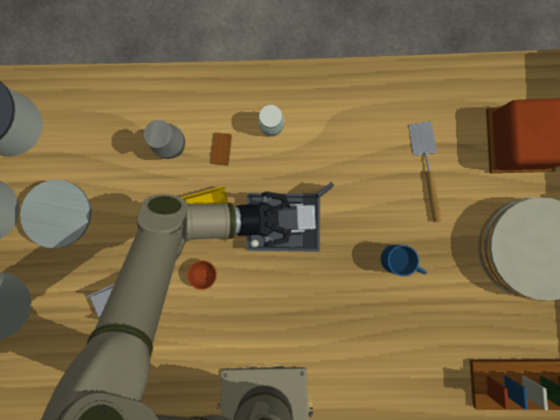

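The wrist view shows the scoop empty, and the force reads about 2 N, which is the scoop alone. Now to level it, raise it and take it back.

```bash
python3 -m jog '[[[0,0,0.02],[0.1,0,0],40],[[0,0,0.02],[0.15,0,0],40],[[0,0,0.02],[0.15,0,0],40],[[0,0,0.01],[0.15,0,0],40],[[0,0,0.005],[0.15,0,0],40]]'; python3 -m jog '[[[0,0,0],[0.15,0,0],40],[[0,0,0],[0.15,0,0],40],[[0,0.01,0],[0.15,0,0],40],[[0,0.02,0],[0.1,0,0.05],40],[[0,0,0],[0,0,0],40]]';python3 st.py
```

```text
clock: 12.7
position: [0.5126, -0.0988, 0.193]
ee_rot: [0.682, 0.687, -0.166, 0.188]
ft_force: [-0.3, -0.4, -3.5]
grip_width: 0.652
clock: 13.32
position: [0.511, -0.0751, 0.1988]
ee_rot: [0.693, 0.719, 0.039, -0.009]
ft_force: [0.1, -0.7, -2.8]
grip_width: 0.65
[ 0.511  -0.0751  0.1988] q [-0.48  0.11  0.62  1.87 -0.15  1.16  0.24] yangle 2.0 tilt 4.6 z [ 0.04  0.07 -1.  ]
```

```bash
python3 -m jog '[[[0,0.02,0],[-0.07,0.04,0.1],40],[[0,0.04,0],[0,0,0.16],40],[[0,0.04,0],[0,0,0.16],40],[[0,0.04,0],[0,0,0.16],40],[[0,0.04,0],[0,0,0.16],40]]'; python3 -m jog '[[[0,0.04,0],[0,0,0.16],40],[[0,0.04,0],[0,0,0.16],40],[[0,0.04,0],[0,0,0.16],40],[[0,0.03,0],[0,0,0.16],40],[[0,0.02,0],[0,0,0.15],40]]';python3 st.py
```

```text
clock: 13.95
position: [0.5096, 0.1022, 0.2]
ee_rot: [0.383, 0.924, -0.006, 0.007]
ft_force: [0.4, 0.5, -2.0]
grip_width: 0.647
clock: 14.58
position: [0.5085, 0.2771, 0.2005]
ee_rot: [-0.015, 1.0, -0.008, 0.015]
ft_force: [0.3, -0.3, -2.8]
grip_width: 0.649
[0.5085 0.2771 0.2005] q [-0.79  0.25  0.23  1.68 -0.03  1.2   1.04] yangle 91.7 tilt 1.9 z [ 0.03 -0.02 -1.  ]
```

```bash
python3 -m jog '[[[0.002,0.025,-0.03],[0.02,0.03,0.14],40],[[0.002,0.015,-0.04],[0,0,0.14],40],[[0,0.005,-0.03],[0,0,0.1],40],[[0,0,-0.03],[0,0,0],40],[[0,0,0],[0,0,0],40]]'; python3 st.py
```

```text
clock: 15.2
position: [0.5119, 0.3241, 0.0676]
ee_rot: [-0.212, 0.977, -0.002, 0.003]
ft_force: [-0.6, -0.4, -2.0]
grip_width: 0.647
[0.5119 0.3241 0.0676] q [-0.76  0.45  0.15  1.72 -0.07  0.98  1.41] yangle 114.5 tilt 0.4 z [ 0.01 -0.   -1.  ]
```

```bash
python3 -m jog '[[[0.003,0.006,-0.02],[0,0,0.02],40],[[0,0,-0.012],[0,0,0],40],[[0,0,-0.004],[0,0,0],40],[[0,0,0],[0,0,0],40]]'; python3 st.py
```

```text
clock: 15.7
position: [0.5174, 0.3306, 0.0359]
ee_rot: [-0.221, 0.975, -0.002, 0.007]
ft_force: [0.2, 0.3, -1.7]
grip_width: 0.648
[0.5174 0.3306 0.0359] q [-0.76  0.5   0.14  1.72 -0.07  0.92  1.42] yangle 115.5 tilt 0.8 z [ 0.01 -0.   -1.  ]
```

```bash
python3 -m jog '[[[0,0,-0.005],[0,0.01,0],40],[[0,0,-0.003],[0,0,0],40],[[0,0,0],[0,0,0],40]]'; python3 -m jog '[[[0,0,-0.002],[0,0,0],40],[[0,0,0],[0,0,0],40]]'
```

```text
clock: 16.08
position: [0.5183, 0.3307, 0.0289]
ee_rot: [-0.221, 0.975, -0.001, 0.002]
ft_force: [-1.1, -0.0, -1.8]
grip_width: 0.646
clock: 16.32
position: [0.5183, 0.3307, 0.0269]
ee_rot: [-0.221, 0.975, -0.001, 0.002]
ft_force: [0.8, -0.2, -2.9]
grip_width: 0.65
```

```bash
python3 -m jog '[[[0,0,-0.002],[0,0,0],40],[[0,0,0],[0,0,0],40]]'; python3 -m jog '[[[0,0,-0.001],[0,0,0],40],[[0,0,0],[0,0,0],40]]'
```

```text
clock: 16.58
position: [0.5186, 0.3309, 0.0254]
ee_rot: [-0.221, 0.975, -0.001, 0.003]
ft_force: [-0.8, -0.0, -0.9]
grip_width: 0.645
clock: 16.82
position: [0.5186, 0.3309, 0.0255]
ee_rot: [-0.22, 0.975, -0.001, 0.003]
ft_force: [0.2, 0.2, -3.0]
grip_width: 0.648
```

```bash
python3 -m jog '[[[0,0,-0.001],[0,0,0],70],[[0,0,0],[0,0,0],85],[[0,0,0],[0,0,0],100],[[0,0,0],[0,0,0],100]]'; python3 -m jog '[[[0,0,0.02],[0,0,0],100],[[0,0,0.04],[0,0,0],100],[[0,0,0.05],[0,0,0],100],[[0,0,0.03],[0,0,0],100],[[0,0,0],[0,0,0],100]]'; python3 st.py;python3 -c "
from h import *
snap('wrist','w8')"
```

```text
clock: 17.32
position: [0.5191, 0.3313, 0.0245]
ee_rot: [-0.221, 0.975, -0.0, 0.003]
ft_force: [-0.3, -0.8, -0.1]
grip_width: 1.0
clock: 17.95
position: [0.5193, 0.331, 0.1749]
ee_rot: [-0.22, 0.975, 0.0, 0.005]
ft_force: [0.8, -0.8, -0.2]
grip_width: 1.0
[0.5193 0.331  0.1749] q [-0.77  0.35  0.16  1.6  -0.06  1.18  1.41] yangle 115.5 tilt 0.6 z [ 0.01  0.   -1.  ]
```

View pics/w8.png

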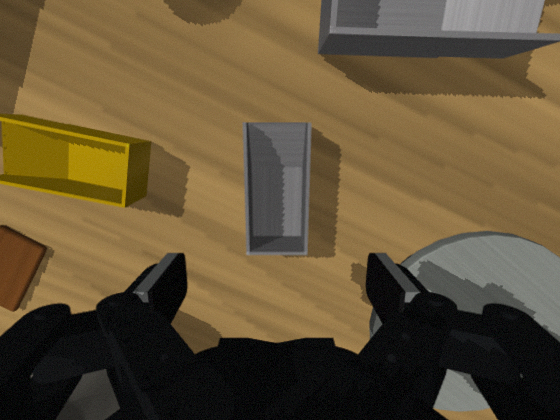

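Run:
```python
from kin import *
g=np.array([.591,-.174]);u=np.array([.592,-.806]);
piv=np.array([.508,-.061])-u*.121
for th in (0,.2,.42):
    r=(.1404+.121)*np.cos(th)-.068*np.sin(th);h=(.2614)*np.sin(th)+.068*np.cos(th)
    x=np.r_[piv+u*r,h];z=np.r_[u*np.sin(th),-np.cos(th)]
    for s in (1,-1):
        yy=np.array([.806,.592,0])*s;o=ik(x,R.from_matrix(np.c_[np.cross(yy,z),yy,z]))
        print(th,s,x.round(3),z.round(2),o and (o[0].round(2),round(o[1],2)))
```

```text
0 1 [ 0.591 -0.174  0.068] [ 0. -0. -1.] (array([ 0.14,  0.48,  0.09,  1.67, -0.07,  1.  ,  0.89]), np.float64(0.75))
0 -1 [ 0.591 -0.174  0.068] [ 0. -0. -1.] (array([-0.52,  0.77,  1.  ,  1.67, -0.71,  1.16, -1.84]), np.float64(0.34))
0.2 1 [ 0.58  -0.159  0.119] [ 0.12 -0.16 -0.98] (array([0.07, 0.29, 0.06, 1.82, 0.15, 0.89, 0.67]), np.float64(0.6))
0.2 -1 [ 0.58  -0.159  0.119] [ 0.12 -0.16 -0.98] (array([-0.42,  0.36,  0.63,  1.82, -0.11,  0.89, -2.28]), np.float64(0.32))
0.42 1 [ 0.561 -0.134  0.169] [ 0.24 -0.33 -0.91] (array([ 0.3 ,  0.11, -0.34,  1.97,  0.5 ,  0.85,  0.31]), np.float64(0.45))
0.42 -1 [ 0.561 -0.134  0.169] [ 0.24 -0.33 -0.91] (array([-1.01,  0.24,  1.08,  1.97,  0.15,  0.79, -2.57]), np.float64(0.03))
```

```bash
python3 -m jog '[[[0,-0.04,0.01],[0,0,-0.1],100],[[0,-0.05,0.01],[0,0,-0.13],100],[[0.005,-0.05,0],[0,0,-0.13],100],[[0.005,-0.05,0],[0,0,-0.13],100],[[0.005,-0.05,0],[0,0,-0.13],100]]'; python3 -m jog '[[[0.01,-0.05,0],[0,0,-0.13],100],[[0.01,-0.05,0],[0,0,-0.13],100],[[0.01,-0.05,0],[0,0,-0.13],100],[[0.01,-0.03,0],[0,0,-0.13],100],[[0,0,0],[0,0,-0.1],100]]'; python3 st.py
```

```text
clock: 18.62
position: [0.5297, 0.0875, 0.1905]
ee_rot: [0.093, 0.996, -0.001, 0.001]
ft_force: [0.6, 0.5, -0.9]
grip_width: 0.999
clock: 19.25
position: [0.5666, -0.1037, 0.1874]
ee_rot: [0.405, 0.914, -0.003, -0.002]
ft_force: [0.2, 1.1, 0.6]
grip_width: 0.998
[ 0.5666 -0.1037  0.1874] q [-0.37  0.29  0.57  1.7  -0.16  1.2   0.97] yangle 42.2 tilt 0.4 z [-0.01 -0.   -1.  ]
```

```bash
python3 -m jog '[[[0.008,-0.03,0],[0,0,-0.08],100],[[0,-0.01,0],[0,0,-0.02],100],[[0,0,0],[0,0,0],100]]'; python3 st.py; python3 -c "
from h import *
snap('wrist','w9');snap('top','t9');snap('side','s9')
P=cloud(load('w9'));np.save('pics/P9.npy',P)"
```

```text
clock: 19.62
position: [0.5732, -0.1443, 0.185]
ee_rot: [0.452, 0.892, -0.004, -0.004]
ft_force: [0.5, 0.1, -0.1]
grip_width: 1.0
[ 0.5732 -0.1443  0.185 ] q [-0.32  0.34  0.6   1.66 -0.2   1.21  0.96] yangle 36.2 tilt 0.6 z [-0.01 -0.   -1.  ]
```

View pics/w9.png

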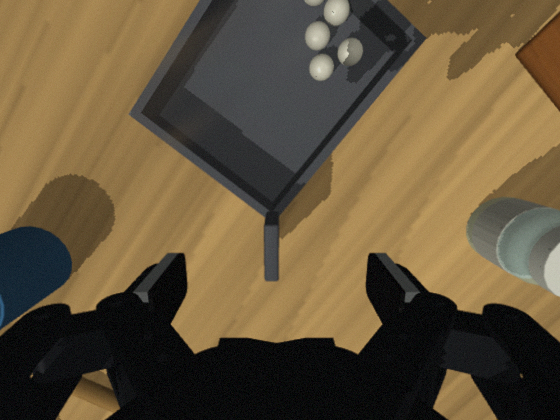

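View pics/s9.png

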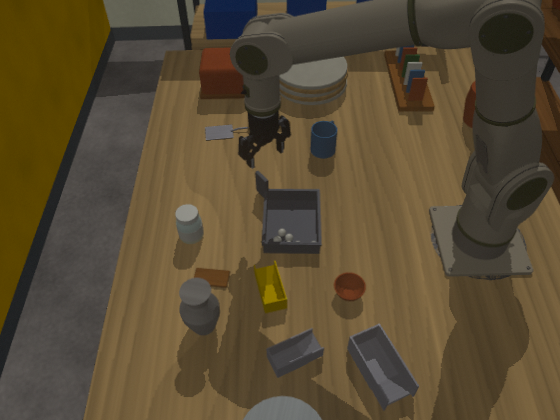

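The wrist view shows the fin aligned with the jaw symmetry line, from (272,215) to (271,280). At least five balls are visible in the tote.

Run:
```python
from h import *
P=np.load('pics/P9.npy')[205:290,240:300].reshape(-1,3)
f=P[(P[:,2]>.078)&(P[:,2]<.092)];r=cv2.minAreaRect(f[:,:2].astype(np.float32)*1000);print(r,len(f),cv2.boxPoints(r).round(0),f[:,2].mean())
z=load('w9');print(onplane(z,[(272,213),(271.5,281)],.085).round(3))
p=load('s9')['p'];cv2.imwrite('pics/zs9.png',cv2.resize(p[180:260,250:335],None,fx=7,fy=7,interpolation=2)[:,:,::-1])
```

```text
((588.2545166015625, -172.75637817382812), (11.389388084411621, 50.07289123535156), 36.333614349365234) 855 [[ 569. -156.]
 [ 599. -196.]
 [ 608. -190.]
 [ 578. -149.]] 0.08479690480279557
[[ 0.569 -0.145  0.085]
 [ 0.603 -0.192  0.085]]
```

View pics/zs9.png

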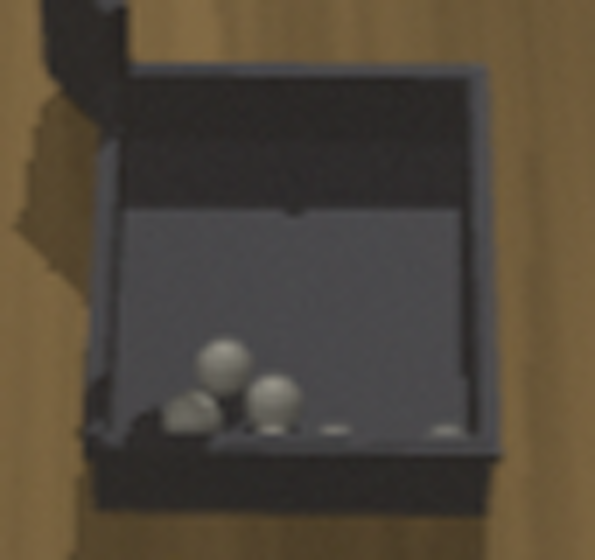

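View pics/t9.png

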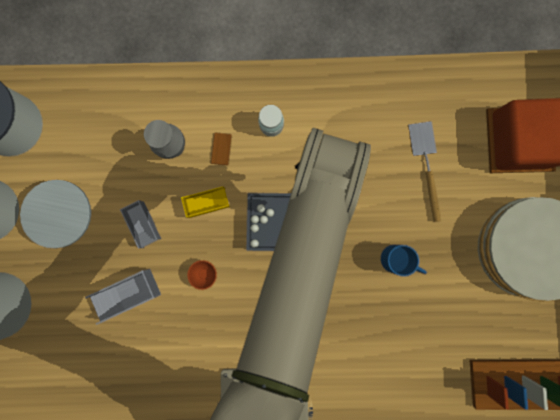

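```bash
python3 -m jog '[[[0.01,-0.02,-0.02],[0,0,0],100],[[0.005,-0.009,-0.03],[0,-0.01,0],100],[[0,0,-0.03],[0,0,0],100],[[0,0,-0.02],[0,0,0],100],[[0,0,0],[0,0,0],100]]'; python3 st.py
```

```text
clock: 20.4
position: [0.5902, -0.1666, 0.0833]
ee_rot: [0.447, 0.895, 0.001, 0.001]
ft_force: [-0.3, 0.5, 0.1]
grip_width: 1.0
[ 0.5902 -0.1666  0.0833] q [-0.23  0.49  0.56  1.7  -0.3   1.03  1.07] yangle 36.9 tilt 0.1 z [ 0.  0. -1.]
```

```bash
python3 -m jog '[[[-0.002,-0.006,-0.009],[0,0,-0.01],100],[[0,0,-0.005],[0,0,0],100],[[0,0,0],[0,0,0],100]]'; python3 st.py
```

```text
clock: 20.78
position: [0.5893, -0.1724, 0.0707]
ee_rot: [0.451, 0.893, 0.002, 0.002]
ft_force: [0.2, 0.6, 0.9]
grip_width: 1.0
[ 0.5893 -0.1724  0.0707] q [-0.22  0.51  0.55  1.71 -0.31  1.01  1.08] yangle 36.4 tilt 0.3 z [ 0.01  0.   -1.  ]
```

```bash
python3 -m jog '[[[0,0,-0.003],[0,0,0],60],[[0,0,0],[0,0,0],30],[[0,0,0],[0,0,0],10],[[0,0,0],[0,0,0],5],[[0,0,0],[0,0,0],5]]' 70; python3 -m jog '[[[0,0,0],[0,0,0],5],[[0,0,0],[0,0,0],5],[[0,0,0],[0,0,0],5]]'; python3 st.py; python3 -c "
from h import *
snap('wrist','w10')"
```

```text
clock: 21.4
position: [0.5899, -0.1727, 0.0686]
ee_rot: [0.451, 0.893, 0.002, 0.003]
ft_force: [0.7, 0.3, 1.2]
grip_width: 0.134
clock: 21.78
position: [0.5898, -0.1728, 0.0686]
ee_rot: [0.45, 0.893, 0.002, 0.003]
ft_force: [-0.3, -0.1, 0.8]
grip_width: 0.127
[ 0.5898 -0.1728  0.0686] q [-0.22  0.51  0.55  1.71 -0.31  1.    1.08] yangle 36.5 tilt 0.4 z [ 0.01  0.   -1.  ]
```

View pics/w10.png

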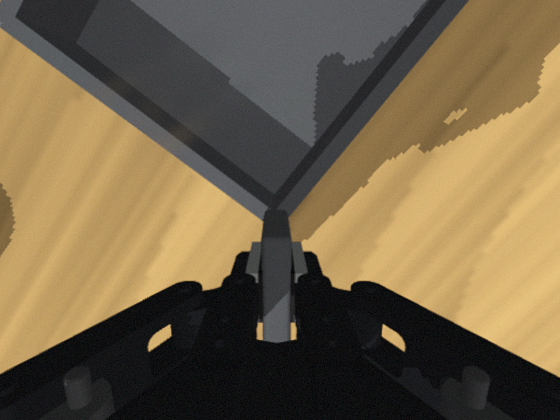

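```bash
python3 -m jog '[[[-0.0017,0.0024,0.0104],[-0.032,-0.024,0],5],[[-0.002,0.0027,0.0103],[-0.032,-0.024,0],5],[[-0.0022,0.003,0.0101],[-0.032,-0.024,0],5],[[0,0,0],[0,0,0],5]]'; python3 st.py
```

```text
clock: 22.32
position: [0.5832, -0.1645, 0.0991]
ee_rot: [0.45, 0.891, -0.026, 0.057]
ft_force: [0.5, -0.9, -1.1]
grip_width: 0.126
[ 0.5832 -0.1645  0.0991] q [-0.35  0.4   0.61  1.8  -0.19  0.91  0.96] yangle 36.4 tilt 7.2 z [ 0.08 -0.1  -0.99]
```

```bash
python3 -m jog '[[[-0.0025,0.0034,0.011],[-0.032,-0.024,0],5],[[-0.0027,0.0037,0.0098],[-0.032,-0.024,0],5],[[-0.0029,0.004,0.0096],[-0.032,-0.024,0],5],[[0,0,0],[0,0,0],5]]'; python3 st.py
```

```text
clock: 22.82
position: [0.574, -0.1537, 0.128]
ee_rot: [0.449, 0.885, -0.053, 0.11]
ft_force: [0.4, -1.6, -2.6]
grip_width: 0.127
[ 0.574  -0.1537  0.128 ] q [-0.5   0.29  0.68  1.89 -0.02  0.85  0.79] yangle 36.3 tilt 14.0 z [ 0.15 -0.19 -0.97]
```

```bash
python3 -m jog '[[[-0.003,0.0042,0.0105],[-0.032,-0.024,0],5],[[-0.0033,0.0045,0.0095],[-0.032,-0.024,0],5],[[-0.0035,0.0048,0.0092],[-0.032,-0.024,0],5],[[-0.0037,0.005,0.009],[-0.032,-0.024,0],5],[[0,0,0],[0,0,0],5]]'; python3 st.py;python3 -c "
from h import *
snap('wrist','w11');snap('side','s11');snap('top','t11')
p=load('s11')['p'];cv2.imwrite('pics/zs11.png',cv2.resize(p[130:280,220:360],None,fx=4,fy=4,interpolation=2)[:,:,::-1])
"
```

```text
clock: 23.45
position: [0.5582, -0.1372, 0.1633]
ee_rot: [0.445, 0.873, -0.09, 0.177]
ft_force: [0.3, 0.2, -2.8]
grip_width: 0.133
[ 0.5582 -0.1372  0.1633] q [-0.71  0.14  0.75  1.99  0.3   0.83  0.47] yangle 36.0 tilt 22.9 z [ 0.23 -0.31 -0.92]
```

View pics/w11.png

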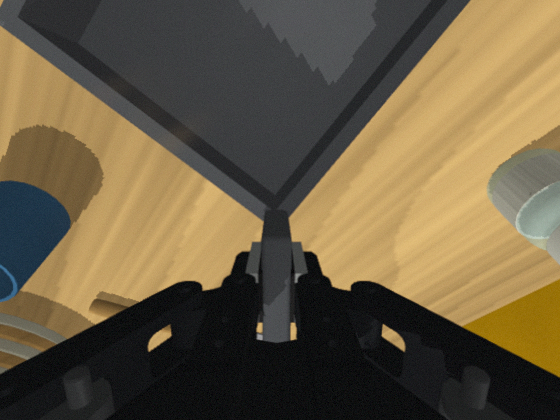

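View pics/zs11.png

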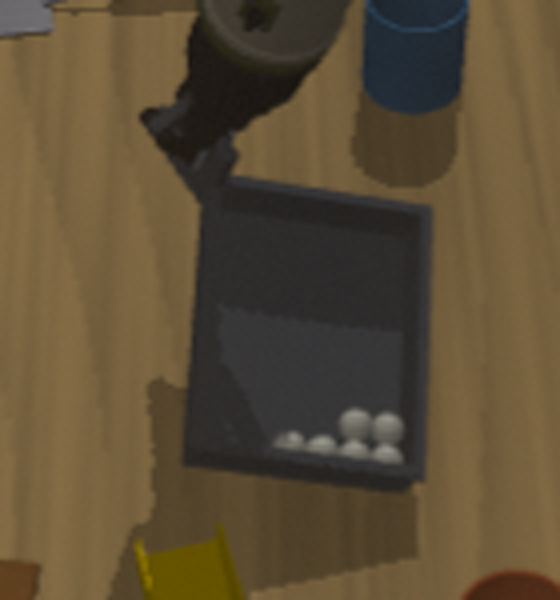

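View pics/t11.png

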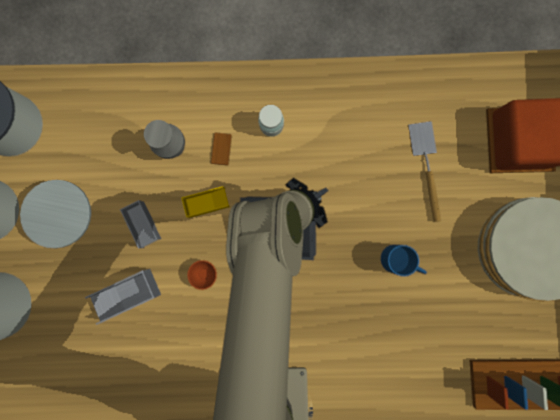

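```bash
python3 -m jog '[[[-0.0015,0.002,0.004],[-0.012,-0.009,0],5],[[0,0,0],[0,0,0],5],[[0,0,0],[0,0,0],5],[[0,0,0],[0,0,0],5],[[0,0,0],[0,0,0],5]]';python3 -m jog '[[[0,0,0],[0,0,0],5],[[0,0,0],[0,0,0],5],[[0,0,0],[0,0,0],5],[[0,0,0],[0,0,0],5],[[0,0,0],[0,0,0],5]]'; python3 st.py;python3 -c "
from h import *
snap('side','s12')
p=load('s12')['p'];cv2.imwrite('pics/zs12.png',cv2.resize(p[130:280,220:360],None,fx=4,fy=4,interpolation=2)[:,:,::-1])
"
```

```text
clock: 24.22
position: [0.5563, -0.1374, 0.1667]
ee_rot: [0.446, 0.871, -0.094, 0.183]
ft_force: [-0.7, -0.2, -3.8]
grip_width: 0.129
clock: 24.85
position: [0.5563, -0.1374, 0.1667]
ee_rot: [0.446, 0.871, -0.094, 0.183]
ft_force: [0.6, 0.4, -4.2]
grip_width: 0.132
[ 0.5563 -0.1374  0.1667] q [-0.73  0.12  0.75  2.    0.34  0.83  0.43] yangle 35.8 tilt 23.7 z [ 0.23 -0.33 -0.92]
```

View pics/zs12.png

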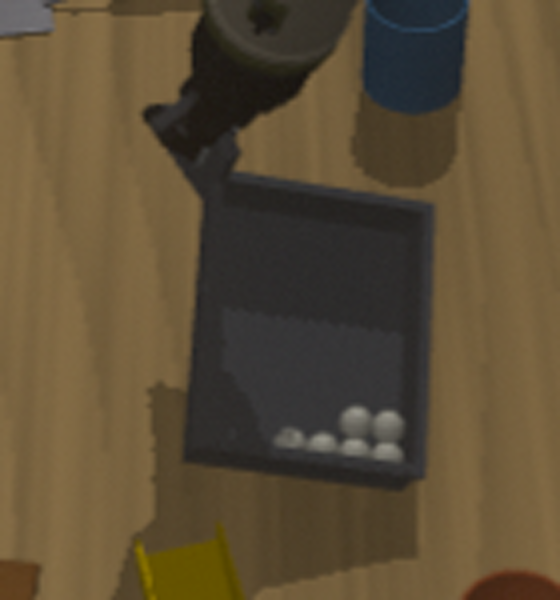

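Run:
```python
from h import *
from scipy.spatial.transform import Rotation as R
z=load('s12')
# tote frame: start pose then rotation about pivot
a=np.radians(87.9);R0=R.from_euler('z',a);t0=np.array([.508,-.061,0])
u=np.array([.592,-.806,0]);piv=t0+R0.apply([.095,.075,0])
Rt=R.from_rotvec(np.array([-.806,-.592,0])*np.radians(23.7))
c=Rt.apply(t0+R0.apply([.09,.07,.005])-piv)+piv;print('corner',c)
nrm=Rt.apply([0,0,1]);p0=c+nrm*.011
uv=np.array([(290,437),(321,442),(354,424),(388,425),(354,448),(387,453)])/4+[220,130]
o,d=rays(z,uv-.4)
X=o+d*(((p0-o)@nrm)/(d@nrm))[:,None]
L=(Rt*R0).inv().apply(X-c);print((L*1000).round(0),np.linalg.norm(L[:,:2],axis=1))
# predicted grip point vs measured TCP
print(Rt.apply(t0+R0.apply([-.110,-.087,.068])-piv)+piv)
P=cloud(z);cc=P[240:255,300:330].reshape(-1,3)
# jar/other bystanders same? diff to start
q=load('s12')['p'].astype(int);s=load('side0')['p'].astype(int)
for n,(r0,r1,c0,c1) in dict(vase=(280,340,178,222),jar=(205,245,174,206),rib=(266,290,192,232),yellow=(285,312,255,290),bowl=(272,302,330,368),spat=(120,142,203,236)).items(): print(n,np.abs(q-s)[r0:r1,c0:c1].mean().round(1))
```

```text
corner [0.43980447 0.03360196 0.00740175]
[[-19. -73.  11.]
 [-19. -52.  11.]
 [-34. -30.  11.]
 [-37.  -7.  11.]
 [-18. -29.  11.]
 [-17.  -7.  11.]] [0.07546605 0.05516633 0.0455839  0.03748198 0.03421785 0.01852278]
[ 0.56168409 -0.1343224   0.16729161]
vase 3.7
jar 4.8
rib 3.8
yellow 10.6
bowl 3.2
spat 4.7
```

```bash
python3 -m jog '[[[0,0,0],[0,0,0],5],[[0,0,0],[0,0,0],5]]'; python3 -c "
from h import *
print(manip.hand_in())"; python3 st.py
```

```text
clock: 25.15
position: [0.5564, -0.1374, 0.1667]
ee_rot: [0.446, 0.871, -0.094, 0.183]
ft_force: [-0.2, -0.6, -3.7]
grip_width: 0.127
the job is handed in; nothing more can be done
None
the job is handed in; nothing more can be done
```

I poured all six balls into the tote and set the empty scoop upright back where it came from. I then raised the tote by its fin and handed the job in at 25 s, still holding it tilted and still.

**Last checks**
- **Tilt:** the hand rose about 98 mm and leans 23.7°. The hand's height matches the tote pivoting on its low corner. Sideways it is about 6 mm off that prediction, so the corner may have slid a few millimetres.
- **Balls:** the side view shows all six at rest and touching in the low corner. They settled as a row of four along one wall with two behind, so the farthest is about 78 mm from the corner rather than in the tightest possible cluster.
- **Scoop:** the wrist camera showed it empty and upright after release.
- **Other things:** before-and-after side images showed no movement of the vase, jar, bowl, rib or spatula. The patch around the yellow scoop did differ, which I put down to shadow, because it sits in the same place in the top view. I compared the mug and the larger scoop only by eye in the pictures.

My first pouring direction, toward the robot, ran near the limits of joints 4 and 6, so I levelled the scoop again and poured toward +y instead. The first grasp on the scoop was about 10 mm too high, so I redid it before lifting.

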